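Load the sprocket and hold the index plunger out

TASK

Put the small steel chain sprocket flat on the indexing table, its bore over the centre spigot and fully down on the shoulder, and let go of it. Then take the black pull knob of the index plunger, pull it straight back as far as it goes so that the pin is clear of the hole in the table's rim, and finish while still holding it there: I will turn the table to the first hole myself. Do not turn the table, and leave the other things on the bench where they are.

Things in the scene. Friction and masses are not known exactly. Their poses are not given: they have to be found in the camera images.
- sprocket: the loose part: a flat bare-steel chain sprocket, 12 teeth, 54 mm over the teeth, 6 mm thick, 20 mm round bore, 80 g; lies flat on the bench and goes on as it lies. Origin at the centre of its underside, z up along the bore. It is the only toothed one of three flat round parts; the three lie in places that change about.
- index_fixture: the indexing table, bolted to the bench: a grey round cast base 160 mm across and 20 mm high with two hold-down lugs on its y sides (reaching 113 mm from the centre), and a dark plunger block on its -x side (x -82 to -112 mm, 42 mm wide, top at 70 mm). Origin on the bench under the table's centre; z up; its -x axis points from the table's centre to the plunger's knob and is the way the plunger is pulled. The whole fixture may stand turned on the bench by up to about 0.6 rad.
- spigot_seat (a point): centre of the shoulder on which the sprocket must rest, 68 mm above the bench, on the turning axis. The aluminium table is a disc 140 mm across whose top lies 10 mm below this point; the shoulder is 40 mm across; the steel spigot rising from it is 17.5 mm thick for 8 mm, then tapers to 9 mm at its tip, 15 mm above this point.
- index_plate (a joint): angle of the table about its upright axis, rad: 0 as it stands, anticlockwise from above positive. The plunger's pin sits in one of twelve holes in its rim and locks it (a play of about 0.02 rad); with the pin out it turns against light friction (about 0.25 N m).
- pull_knob: black mushroom pull knob of the plunger, its axis level, 49 mm above the bench, nothing under it: a round neck 19 mm thick, then at its outer end (-x) a head 34 mm across, 12 mm thick, that fingers on the neck hook behind. Origin on the axis, mid-neck, 137 mm from the table's centre with the plunger in; the head begins 15 mm outward, a lock nut and the block lie 19 and 25 mm inward. Axes as the fixture's.
- plunger (a joint): travel of the plunger, m: 0 with its pin 10 mm deep in the table's rim (driven in by its spring), 0.015 pulled back to its stop. The pin leaves the hole at 0.010. Its spring resists with 8 N at 0 rising to 14 N at the stop; it goes in again as soon as it is let go.
- brass_spacer: bystander: a plain brass ring 46 mm across, 8 mm thick, 25 mm bore, lying flat near the sprocket. Origin at the centre of its underside.
- bearing: bystander: a steel ball bearing 47 mm across, 14 mm high, with black seals, lying flat near the sprocket. Origin at the centre of its underside.
- spray_can: bystander: a blue and white spray can with a red cap, 55 mm across, 186 mm high. Origin at the centre of its underside.
- screwdriver: bystander: a screwdriver with a blue handle, 200 mm long, lying on the bench.
- wrench: bystander: a steel wrench 170 mm long, lying on the bench.
- brake_pad: bystander: a brake pad 84 by 51 mm, 10 mm thick, lying on the bench with its brown lining up.
- grease_tin: bystander: a tin 68 mm across, 55 mm high, with a yellow label.
Mind the look-alikes: they are no part of the job. Of the things shaped like the sprocket, the steel one is meant.

How it is judged:
By the outcome, as a careful person would: the job done as asked, in the order asked, and still so for the second after the job is handed in, while the arm keeps its last pose, push and grip.
It also fails if it takes over 50 s, if anything falls off the work surface, if the arm or the gripper's body presses on something with over 40 N, if the wrist force passes 120 N, or if a joint passes its speed limit or range.

ROBOT

A 7-joint arm with a two-finger parallel gripper is mounted at the origin on the work surface. World frame = base frame: x ahead of the robot, y to its left, z up, the work surface at z = 0. Lengths are in m, angles in rad, forces in N, time in s.
With the tool pointing down it reaches from about 0.4 to 0.9 m from the base axis. Payload 5.5 kg.
Tool frame: the origin (TCP) lies midway between the tips of the shut fingers; the grasp point (between the pads) lies grasp_offset behind it (grasp_offset is the distance from the TCP to the grasp point, in m); z points along the fingers, y is the line along which they close (so a half turn about z gives the same grasp; the last joint's range is limited). The gripper opens to 85 mm and grips with 20 to 120 N. Pads are 22 mm wide; open, the fingers measure 114 mm over their backs; the gripper's body (76 mm by 85 mm) begins 54 mm behind the grasp point. The pads swing forward as they close: fully open they stand 13 mm farther back than shut.
Start: joints at [1.536, 0.501, -0.427, 1.55, 0.221, 1.138, -0.21], TCP at [0.191, -0.621, 0.231] pointing down, gripper open.
Joint ranges: [-2.88, 2.88], [-0.31, 2.03], [-1.54, 1.56], [0.2, 2.42], [-1.41, 4.55], [0.19, 2.02], [-2.57, 2.57]. Speed limits (rad/s): [2.57, 2.57, 3.14, 3.14, 3.14, 3.14, 3.14].

INTERFACE

Orientations are given as [roll, pitch, yaw] about the fixed x, y, z axes, in that order (R = Rz(yaw) Ry(pitch) Rx(roll)).
In Python, from station import observe, snapshot, camera_info, close_job, grasp_offset gives the robot as it stands. The module is installed in compiled form; this text tells all that it offers.
- The arm moves only by the tool move_arm, never from a script. Its argument "targets" is a list of rows, each an object of numbers: "x", "y", "z": the shift along the tool's x, y, z in mm; "yaw": the turn about the tool's z in rad; "grip": the gripper command: -1 is fully open, 1 is shut, values between are in proportion. A call has 1 to 12 rows; each row shifts and turns the commanded pose from where the row before left it, along the tool's axes as they then stand; what a row does not reach is not made up. A row lasts 1/8 s, in which the tool goes at most 62.5 mm and 10.7 degrees, less where a joint would pass 70% of its speed; a pose out of reach is approached as far as the arm can. A call with a gripper value outside its range is refused whole. The fingers move at their own pace and stop on an object; "grip_force" is the grip in N (left out, the last holds). Time passes only in rows, so rows that do not move let the fingers close. It gives the time, the measured TCP pose, the force, the opening and the grip force at its end, in the units of the state.
- observe(): the state, without advancing time (a new reading comes with each control period).
- snapshot(name): name is "scene" or "top" or "wrist"; returns (picture, depth): 384x512x3 uint8, blue, green, red; 384x512 float32, m along the optical axis (not along the pixel's ray), 0 where there is no reading.
- camera_info(name): a dict with "mtx" (3x3 intrinsics, pixels), "k1" (the pictures are not rectified: a ray, as slopes to the right and down, at radius r is drawn at 1 + k1 r^2 times it, then the intrinsics apply), "extrinsics" (4x4, takes a point from world to camera coordinates). Camera axes: x right, y up, looking along -z (the intrinsics and any distortion apply to the point x, -y, -z); pixel columns grow to the right and rows downward; lengths in m; the calibration is good to about 2 mm. A picture is of the moment at which its call begins: read the wrist's pose just before it. camera_info takes no time and is no camera call; for the wrist camera it gives the pose at the moment of the call.
- close_job(): hands the job in; it is judged then, once.
The state is a dict: "clock": time; "q": joint angles; "joint_velocities": joint speeds; "joint_efforts": joint torques, N m; "eef_pos": TCP position; "tool_rot": TCP orientation; "force": force on the tool from outside, world axes, zero at the start; "torque": the same for the moment, N m; "grip_width": finger opening in m; "grasp_force": force on a finger pad.
Only numpy, scipy, OpenCV 4.12 (cv2) and the standard library are available. Lean on these libraries where they do the work, as an engineer would, in place of code of your own. Each camera call takes 0.05 s, during which the arm holds its last target. There are 200 camera calls.

## Working session

There is one attempt and no reset: what is moved stays moved. The work goes in short steps, Python scripts to look and compute and a tool call to move; the robot and the scene stay as the last step left them, time stands still between calls to the robot, and variables do not carry over. Pictures are saved under pics/ and viewed, at most 10 in all, crops included, and the job is handed in when it is done.

Besides the shell and the picture viewer there is one more tool, called after "Request:" as name([rows], argument=value, ...), one row to a line, values as JSON. move_arm: Moves the arm, as the interface text tells. Its arguments: {"type":"object","properties":{"targets":{"type":"array","items":{"type":"object","properties":{"x":{"type":"number"},"y":{"type":"number"},"z":{"type":"number"},"yaw":{"type":"number"},"grip":{"type":"number"}}}},"grip_force":{"type":"number"}},"required":["targets"]}

```bash
mkdir -p pics; cat > h.py <<'E'
import numpy as np, cv2
from station import *
def snap(n,f=None):
    ci=camera_info(n); p,d=snapshot(n)
    if f: cv2.imwrite('pics/'+f,p)
    return ci,p,d
def ray(ci,u,v):
    K=np.array(ci['mtx'],float);k=float(np.ravel(ci['k1'])[0])
    a=(u-K[0,2])/K[0,0];b=(v-K[1,2])/K[1,1];r=np.hypot(a,b);s=r
    for _ in range(20): s=r/(1+k*s*s)
    f=s/r if r>0 else 1
    E=np.array(ci['extrinsics']);R=E[:3,:3];t=E[:3,3]
    return -R.T@t, R.T@np.array([a*f,-b*f,-1])
def onz(ci,u,v,z):
    o,d=ray(ci,u,v); return o+d*(z-o[2])/d[2]
def proj(ci,P):
    E=np.array(ci['extrinsics']);K=np.array(ci['mtx']);k=float(np.ravel(ci['k1'])[0])
    c=E[:3,:3]@np.array(P)+E[:3,3];a=c[0]/-c[2];b=c[1]/c[2];f=1+k*(a*a+b*b)
    return K[0,0]*a*f+K[0,2],K[1,1]*b*f+K[1,2]
E
python3 - <<'E'
from h import *
print(observe(),grasp_offset)
a=snap('top','top.png');b=snap('scene','scene.png')
for c in(a[0],b[0]):print(c)
E
```

```text
{'clock': 0.0, 'q': array([ 1.53621506,  0.50184243, -0.42675149,  1.5514473 ,  0.22079616,
        1.13831104, -0.21031433]), 'joint_velocities': array([ 0.00019847, -0.00015217, -0.00101723, -0.00064608,  0.00019236,
       -0.00051627, -0.00084118]), 'joint_efforts': array([ 3.31746123e-04, -5.69516122e+01, -5.81629425e+00, -2.80938131e+01,
        1.05769341e-02,  1.20427422e-02,  8.82165210e-06]), 'eef_pos': array([ 0.19043967, -0.62074811,  0.23026037]), 'tool_rot': array([-3.13963685e+00, -4.76425217e-05,  2.97784766e-01]), 'force': array([-0.38926656, -1.14788164, -0.24413126]), 'torque': array([-0.00286908, -0.00484539,  0.04310803]), 'grasp_force': 0.0, 'grip_width': 0.08524325364740107} 0.0187
{'mtx': array([[481.65093575,   0.        , 258.78464671],
       [  0.        , 481.65093575, 191.26171626],
       [  0.        ,   0.        ,   1.        ]]), 'k1': 0.003988707424195155, 'extrinsics': array([[ 9.99534902e-03, -9.99947939e-01,  2.05229662e-03,
        -1.77512415e-02],
       [ 9.84379036e-01,  1.02004681e-02,  1.75766505e-01,
        -5.36401297e-01],
       [-1.75778289e-01,  2.63390202e-04,  9.84429745e-01,
        -1.29835902e+00],
       [ 0.00000000e+00,  0.00000000e+00,  0.00000000e+00,
         1.00000000e+00]])}
{'mtx': array([[351.00706101,   0.        , 253.28428728],
       [  0.        , 351.00706101, 196.5545131 ],
       [  0.        ,   0.        ,   1.        ]]), 'k1': 0.016122366378734994, 'extrinsics': array([[-0.82051432,  0.57154871, -0.00939869,  0.42747731],
       [-0.45614758, -0.64475835,  0.61336454,  0.18775954],
       [ 0.34450783,  0.50756157,  0.78974401, -1.10959927],
       [ 0.        ,  0.        ,  0.        ,  1.        ]])}
```

View pics/top.png

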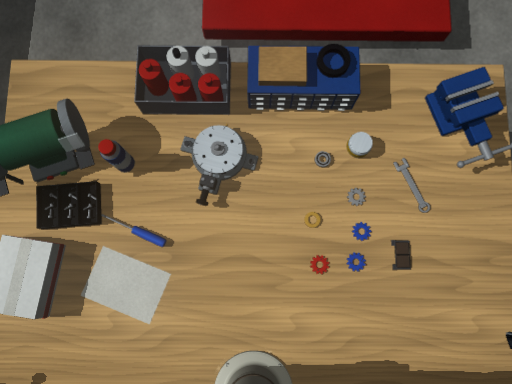

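View pics/scene.png

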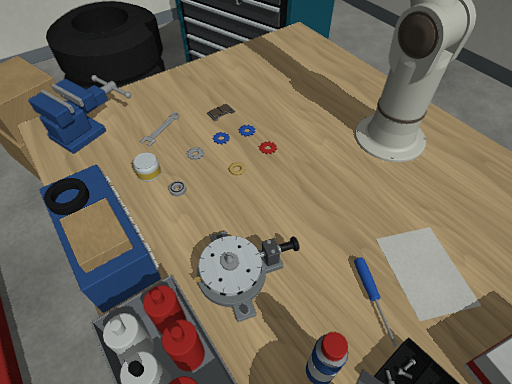

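In the top view the candidates are: a grey toothed ring at (357,197), blue toothed at (362,231) and (356,262), red toothed at (319,264), a brass ring at (313,220) and a bearing at (323,159). I choose the grey toothed one at (357,197). The fixture is at (218,150), with its knob at (203,198).

```bash
python3 - <<'E'
from h import *
ci,p,d=snap('top')
c=p[140:280,290:440];cv2.imwrite('pics/crop.png',cv2.resize(np.hstack([c,p[110:250,165:275]]),None,fx=3,fy=3,interpolation=cv2.INTER_CUBIC))
# sprocket by depth-free mask: bright grey low saturation
hsv=cv2.cvtColor(p,cv2.COLOR_BGR2HSV);m=((hsv[...,1]<60)&(hsv[...,2]>60)).astype(np.uint8)
w=m[183:212,343:372];n,l,s,ce=cv2.connectedComponentsWithStats(w)
for i in range(1,n): print(s[i],ce[i]+[343,183])
cs,_=cv2.findContours(w,cv2.RETR_EXTERNAL,cv2.CHAIN_APPROX_NONE)
(x,y),r=cv2.minEnclosingCircle(max(cs,key=len));print(x+343,y+183,r,onz(ci,x+343,y+183,.006))
for nm,u,v,z in[('disc',218,150,.068),('knob',203,198,.049),('brass',313,220,.008),('bearing',323,159,.014)]:print(nm,onz(ci,u,v,z))
E
```

```text
[  4   5  19  18 191] [356.01570681 196.37172775]
356.0 196.5 9.178879737854004 [ 0.53155921 -0.29213574  0.006     ]
disc [0.64878822 0.10279891 0.068     ]
knob [0.5156313 0.1427841 0.049    ]
brass [ 0.4620802  -0.16752129  0.008     ]
bearing [ 0.6395135  -0.19758248  0.014     ]
```

View pics/crop.png

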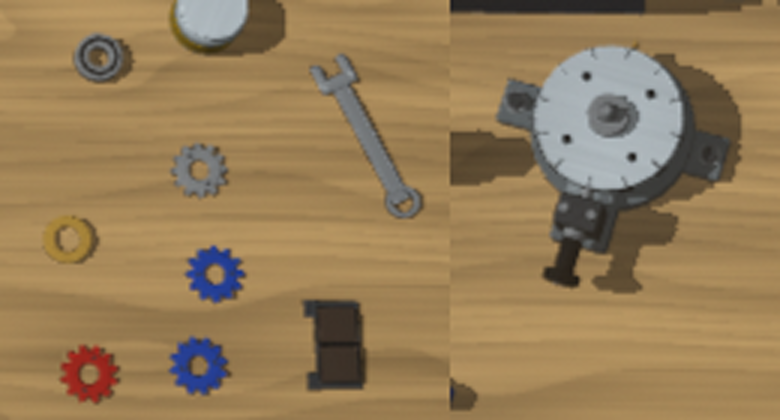

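The crop confirms the steel sprocket: grey, 12 teeth, at crop (200,170). The fixture's knob is at crop (562,272).

Request:
move_arm([
  {"x": 35, "y": -18, "grip": -1},
  {"x": 35, "y": -18, "grip": -1},
  {"x": 35, "y": -18, "grip": -1},
  {"x": 35, "y": -18, "grip": -1},
  {"x": 35, "y": -18, "grip": -1},
  {"x": 35, "y": -18, "grip": -1},
  {"x": 35, "y": -18, "grip": -1},
  {"x": 35, "y": -18, "grip": -1},
  {"x": 35, "y": -18, "grip": -1},
  {"x": 35, "y": -18, "grip": -1},
  {"x": 35, "y": -18, "grip": -1},
  {"x": 35, "y": 0, "grip": -1},
])

```text
$.targets[0]: bad value
```

```bash
python3 - <<'E'
from h import *
o=observe();print(o['clock'],o['eef_pos'],o['tool_rot'])
ci,p,d=snap('wrist','w1.png');print(ci, proj(ci,[.5316,-.292,.006]))
E
```

```text
0.15 [ 0.19057763 -0.62087984  0.23049334] [-3.14009319e+00 -9.84973912e-05  2.97855078e-01]
{'mtx': array([[308.37687896,   0.        , 257.62695143],
       [  0.        , 308.37687896, 193.05111545],
       [  0.        ,   0.        ,   1.        ]]), 'k1': -0.07317185955131594, 'extrinsics': array([[ 0.2928444 , -0.956158  , -0.00201063, -0.64989215],
       [ 0.91984254,  0.2822948 , -0.27239556,  0.03492808],
       [ 0.26102078,  0.07792005,  0.96218326, -0.38006482],
       [ 0.        ,  0.        ,  0.        ,  1.        ]])} (np.float64(68.39496648107854), np.float64(-194.0300112368285))
```

View pics/w1.png

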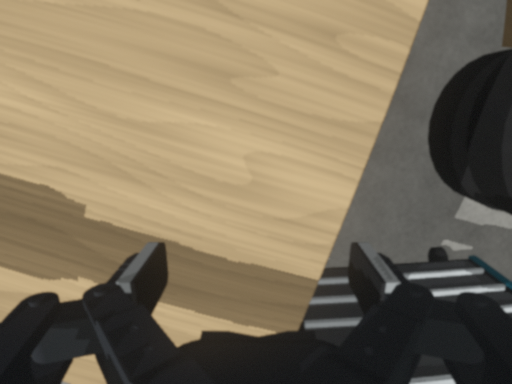

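The picture shows only bare bench and the fingers at the bottom, because the move was refused. I'll resend it with every key filled in.

Request:
move_arm([
  {"x": 35, "y": -18, "z": 0, "yaw": 0, "grip": -1},
  {"x": 35, "y": -18, "z": 0, "yaw": 0, "grip": -1},
  {"x": 35, "y": -18, "z": 0, "yaw": 0, "grip": -1},
  {"x": 35, "y": -18, "z": 0, "yaw": 0, "grip": -1},
  {"x": 35, "y": -18, "z": 0, "yaw": 0, "grip": -1},
  {"x": 35, "y": -18, "z": 0, "yaw": 0, "grip": -1},
  {"x": 35, "y": -18, "z": 0, "yaw": 0, "grip": -1},
  {"x": 35, "y": -18, "z": 0, "yaw": 0, "grip": -1},
  {"x": 35, "y": -18, "z": 0, "yaw": 0, "grip": -1},
  {"x": 35, "y": -18, "z": 0, "yaw": 0, "grip": -1},
  {"x": 0, "y": -18, "z": 0, "yaw": 0, "grip": -1},
  {"x": 0, "y": -10, "z": 0, "yaw": 0, "grip": -1},
])

```text
clock: 1.7
eef_pos: [0.4634, -0.319, 0.231]
tool_rot: [-3.141, 0.001, 0.299]
force: [-0.4, -0.3, 0.4]
grip_width: 0.0855
grasp_force: 0.0
```

```bash
cat >> h.py <<'E'
def spk(ci,p,guess,z=.006,thr=60,R0=.045):
    # rectify patch to metric plane z: 0.25 mm/px, axes: row=-x? keep u=world x, v=world y
    n=360;g=(np.arange(n)-n/2)*.00025
    X,Y=np.meshgrid(g+guess[0],g+guess[1])
    E=np.array(ci['extrinsics']);K=np.array(ci['mtx']);k=ci['k1']
    c=np.stack([X,Y,X*0+z],-1)@E[:3,:3].T+E[:3,3]
    a=c[...,0]/-c[...,2];b=c[...,1]/c[...,2];f=1+k*(a*a+b*b)
    return cv2.remap(p,(K[0,0]*a*f+K[0,2]).astype(np.float32),(K[1,1]*b*f+K[1,2]).astype(np.float32),cv2.INTER_LINEAR)
def w(guess,px): return np.array(guess[:2])+(np.array(px)-180)*.00025
E
python3 - <<'E'
from h import *
print(observe()['clock'])
ci,p,d=snap('wrist','w2.png');g=[.5316,-.292];print(proj(ci,g+[.006]))
q=spk(ci,p,g);hsv=cv2.cvtColor(q,cv2.COLOR_BGR2HSV);m=((hsv[...,1]<70)&(hsv[...,2]>70)).astype(np.uint8)
n,l,s,ce=cv2.connectedComponentsWithStats(m);i=1+np.argmax(s[1:,4]);m=(l==i).astype(np.uint8)
cs,h=cv2.findContours(m,cv2.RETR_CCOMP,cv2.CHAIN_APPROX_NONE)
for c in cs:
    if len(c)>60:
        e=cv2.minEnclosingCircle(c);print(len(c),e,w(g,e[0]))
o=max(cs,key=len)[:,0,:].astype(float)
(cx,cy),r=cv2.minEnclosingCircle(max(cs,key=len))
dx=o-[cx,cy];rr=np.hypot(*dx.T);th=np.arctan2(dx[:,1],dx[:,0])
ph=np.angle(np.sum(rr*np.exp(12j*th)/1))/12;print('tooth angle deg',np.degrees(np.angle(np.sum((rr-rr.mean())*np.exp(12j*th)))/12))
cv2.imwrite('pics/c2.png',np.hstack([q,cv2.cvtColor(m*255,cv2.COLOR_GRAY2BGR)]))
E
```

```text
1.7
(np.float64(252.05673608058962), np.float64(102.90431835925351))
790 ((198.93582153320312, 184.1310577392578), 112.15015411376953) [ 0.53633396 -0.29096724]
204 ((198.540771484375, 183.7903289794922), 37.06474685668945) [ 0.53623519 -0.29105242]
tooth angle deg 2.4411924861578775
```

View pics/c2.png

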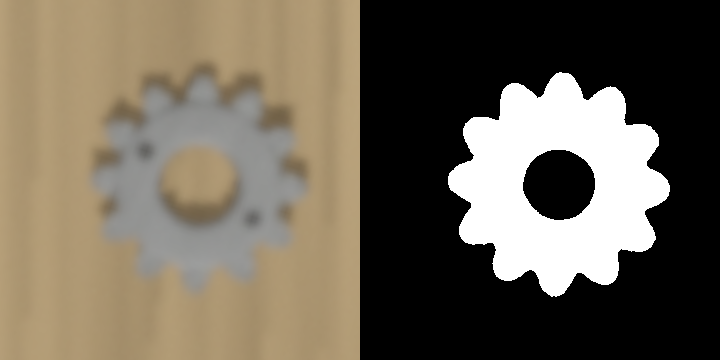

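The sprocket is at (0.5363, -0.291) and its tooth gaps already line up with the fingers. I move over it, part-close and descend.

Request:
move_arm([
  {"x": 39, "y": -2.5, "z": 0, "yaw": 0, "grip": -0.45},
  {"x": 39, "y": -2.8, "z": 20, "yaw": 0, "grip": -0.45},
  {"x": 0, "y": 0, "z": 40, "yaw": 0, "grip": -0.45},
  {"x": 0, "y": 0, "z": 40, "yaw": 0, "grip": -0.45},
  {"x": 0, "y": 0, "z": 40, "yaw": 0, "grip": -0.45},
  {"x": 0, "y": 0, "z": 40, "yaw": 0, "grip": -0.45},
  {"x": 0, "y": 0, "z": 21, "yaw": 0, "grip": -0.45},
  {"x": 0, "y": 0, "z": 0, "yaw": 0, "grip": -0.45},
  {"x": 0, "y": 0, "z": 0, "yaw": 0, "grip": -0.45},
])

```text
clock: 2.88
eef_pos: [0.5384, -0.2927, 0.0318]
tool_rot: [3.14, -0.002, 0.297]
force: [0.3, -0.2, 0.2]
grip_width: 0.062
grasp_force: 0.0
```

```bash
python3 - <<'E'
from h import *
o=observe();print(o['eef_pos'],o['grip_width'],o['force'])
ci,p,d=snap('wrist','w3.png')
for x in(.0315,0):print(x,proj(ci,[o['eef_pos'][0],o['eef_pos'][1],x]))
print(proj(ci,[.5363,-.291,.006]))
E
```

```text
[ 0.53837877 -0.29271483  0.03182253] 0.06198549775321975 [ 0.31213513 -0.19387971  0.22594811]
0.0315 (np.float64(255.9082560104641), np.float64(247.41221579261492))
0 (np.float64(256.118667496819), np.float64(224.6776740294752))
(np.float64(252.28733640208415), np.float64(230.76783310168247))
```

View pics/w3.png

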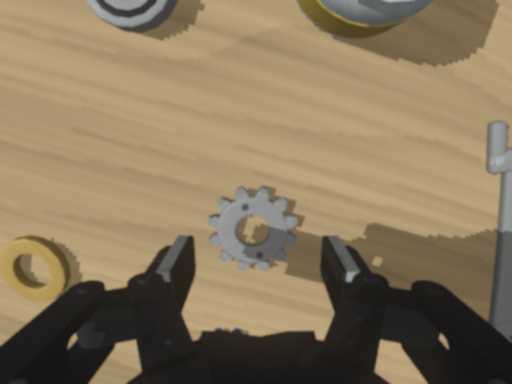

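The picture shows the sprocket at (253,228), between the part-open fingers. It needs a small shift, then down.

Request:
move_arm([
  {"x": 0, "y": -2.3, "z": 10, "yaw": 0, "grip": -0.45},
  {"x": 0, "y": 0, "z": 10, "yaw": 0, "grip": -0.45},
  {"x": 0, "y": 0, "z": 7, "yaw": 0, "grip": -0.45},
  {"x": 0, "y": 0, "z": 2, "yaw": 0, "grip": -0.45},
  {"x": 0, "y": 0, "z": 2, "yaw": 0, "grip": -0.45},
  {"x": 0, "y": 0, "z": 0, "yaw": 0, "grip": -0.45},
  {"x": 0, "y": 0, "z": 0, "yaw": 0, "grip": -0.45},
])

```text
clock: 3.8
eef_pos: [0.5368, -0.2898, -0.0005]
tool_rot: [3.141, -0.0, 0.298]
force: [0.1, -0.6, 0.5]
grip_width: 0.062
grasp_force: 0.0
```

```bash
python3 - <<'E'
from h import *
ci,p,d=snap('wrist')
g=[.5363,-.291]
q=spk(ci,p,g);hsv=cv2.cvtColor(q,cv2.COLOR_BGR2HSV);m=((hsv[...,1]<70)&(hsv[...,2]>70)).astype(np.uint8)
cs,h=cv2.findContours(m,cv2.RETR_CCOMP,cv2.CHAIN_APPROX_NONE)
for c in cs:
    if len(c)>100:
        e=cv2.minEnclosingCircle(c);print(len(c),e,w(g,e[0]))
c=np.vstack([p[180:384,120:400]]);cv2.imwrite('pics/w4.png',cv2.resize(c,None,fx=2,fy=2))
E
```

```text
249 ((123.5, 333.0), 56.78257751464844) [ 0.522175 -0.25275 ]
832 ((181.5631866455078, 181.24896240234375), 111.39236450195312) [ 0.5366908  -0.29068776]
207 ((183.0, 181.0), 38.83307647705078) [ 0.53705 -0.29075]
170 ((227.0, 31.0), 45.27702331542969) [ 0.54805 -0.32825]
```

View pics/w4.png

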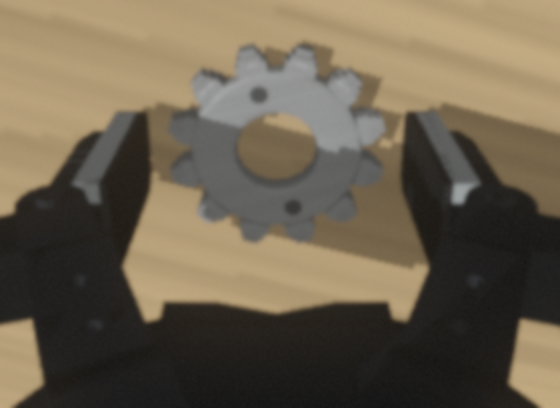

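The sprocket sits centred between the fingers (crop 277,145). There's no contact with the bench yet, so I step lower.

Request:
move_arm([
  {"x": 0, "y": -1, "z": 1, "yaw": 0, "grip": -0.45},
  {"x": 0, "y": 0, "z": 1, "yaw": 0, "grip": -0.45},
  {"x": 0, "y": 0, "z": 1, "yaw": 0, "grip": -0.45},
  {"x": 0, "y": 0, "z": 0.5, "yaw": 0, "grip": -0.45},
  {"x": 0, "y": 0, "z": 0, "yaw": 0, "grip": -0.45},
])

```text
clock: 4.47
eef_pos: [0.5363, -0.2887, -0.0043]
tool_rot: [-3.142, 0.0, 0.298]
force: [-0.4, -0.8, -0.1]
grip_width: 0.062
grasp_force: 0.0
```

Request:
move_arm([
  {"x": 0, "y": 2, "z": 0, "yaw": 0, "grip": -0.45},
  {"x": 0, "y": 0, "z": 0, "yaw": 0, "grip": -0.1},
  {"x": 0, "y": 0, "z": 0, "yaw": 0, "grip": 0},
  {"x": 0, "y": 0, "z": 0, "yaw": 0, "grip": 0},
  {"x": 0, "y": 0, "z": 0, "yaw": 0, "grip": 0},
], grip_force=35)

```text
clock: 5.1
eef_pos: [0.5378, -0.2914, -0.003]
tool_rot: [3.14, -0.001, 0.298]
force: [-1.0, 0.1, 6.2]
grip_width: 0.0511
grasp_force: 40.5
```

The sprocket is gripped across 51 mm, with the fingertips just touching the bench. I lift it and carry it towards the fixture, stopping short so I can look.

Request:
move_arm([
  {"x": 0, "y": 0, "z": -15, "yaw": 0, "grip": 0},
  {"x": 0, "y": 0, "z": -45, "yaw": 0, "grip": 0},
  {"x": 0, "y": 0, "z": -50, "yaw": 0, "grip": 0},
  {"x": 0, "y": 0, "z": -50, "yaw": 0, "grip": 0},
  {"x": 23, "y": -43, "z": -30, "yaw": 0, "grip": 0},
  {"x": 23, "y": -43, "z": 0, "yaw": 0, "grip": 0},
  {"x": 23, "y": -43, "z": 0, "yaw": 0, "grip": 0},
  {"x": 23, "y": -43, "z": 0, "yaw": 0, "grip": 0},
  {"x": 23, "y": -43, "z": 0, "yaw": 0, "grip": 0},
  {"x": 23, "y": -43, "z": 0, "yaw": 0, "grip": 0},
  {"x": 23, "y": -43, "z": 0, "yaw": 0, "grip": 0},
  {"x": 0, "y": -43, "z": 0, "yaw": 0, "grip": 0},
])

```text
clock: 6.6
eef_pos: [0.5906, 0.0879, 0.1866]
tool_rot: [-3.141, -0.002, 0.299]
force: [-0.6, 0.3, -0.6]
grip_width: 0.0514
grasp_force: 37.1
```

Request:
move_arm([
  {"x": 0, "y": 0, "z": 0, "yaw": 0, "grip": 0},
  {"x": 0, "y": 0, "z": 0, "yaw": 0, "grip": 0},
])

```text
clock: 6.85
eef_pos: [0.5899, 0.085, 0.1862]
tool_rot: [3.141, -0.0, 0.298]
force: [0.3, -0.5, -2.1]
grip_width: 0.0512
grasp_force: 37.1
```

```bash
python3 - <<'E'
from h import *
o=observe();print(o['eef_pos'],o['tool_rot'],o['grip_width'],o['force'])
ci,p,d=snap('wrist','w5.png')
print(proj(ci,[.649,.103,.068]),proj(ci,o['eef_pos']))
E
```

```text
[0.5898618  0.084997   0.18622464] [ 3.14064841e+00 -6.97046484e-06  2.98260836e-01] 0.05116162293114666 [ 0.28690311 -0.49471213 -2.07544766]
(np.float64(256.67054697138144), np.float64(115.87697993414388)) (np.float64(255.92396651652933), np.float64(247.68852156360066))
```

View pics/w5.png

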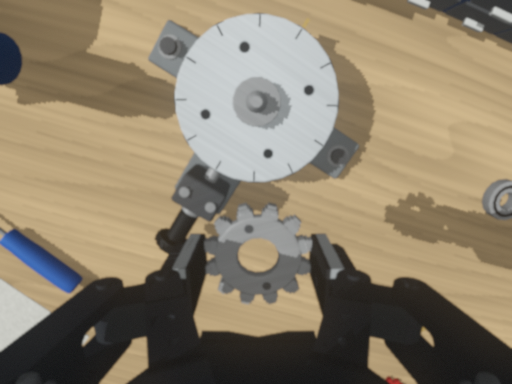

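The picture shows the disc at (257,98), the spigot at (258,101), the gripped sprocket's bore at (258,255) and the knob head at (168,240). I'll measure the disc centre, the bore in the hand and the knob.

```bash
cat > m.py <<'E'
from h import *
def onzs(ci,pts,z): return np.array([onz(ci,u,v,z)[:2] for u,v in pts])
def circ(P):
    A=np.c_[2*P,np.ones(len(P))];s=np.linalg.lstsq(A,(P**2).sum(1),rcond=None)[0]
    return s[:2],np.sqrt(s[2]+s[0]**2+s[1]**2)
def disc(ci,p,seed,z=.058):
    hsv=cv2.cvtColor(p,cv2.COLOR_BGR2HSV)
    m=((hsv[...,1]<45)&(hsv[...,2]>150)).astype(np.uint8)
    m=cv2.morphologyEx(m,cv2.MORPH_CLOSE,np.ones((5,5)))
    cs,_=cv2.findContours(m,cv2.RETR_EXTERNAL,cv2.CHAIN_APPROX_NONE)
    c=max((c for c in cs if cv2.pointPolygonTest(c,seed,True)>-25),key=len)
    c=cv2.convexHull(c)[:,0,:]
    P=onzs(ci,c,z)
    for _ in range(5):
        o,r=circ(P);e=abs(np.hypot(*(P-o).T)-r);P=P[e<max(.0015,np.median(e)*2.5)]
    return o,r,len(P)
def bore(ci,p,z,seed):
    hsv=cv2.cvtColor(p,cv2.COLOR_BGR2HSV);m=((hsv[...,1]>80)).astype(np.uint8)
    n,l,s,ce=cv2.connectedComponentsWithStats(m);i=l[seed[1],seed[0]];print(s[i],ce[i])
    c=max(cv2.findContours((l==i).astype(np.uint8),0,cv2.CHAIN_APPROX_NONE)[0],key=len)[:,0,:]
    return circ(onzs(ci,c,z))
E
python3 - <<'E'
from m import *
o=observe();ci,p,d=snap('wrist')
print('disc',disc(ci,p,(220,60)))
print('bore',bore(ci,p,.192,(258,258)),o['eef_pos'])
print('tipray',onz(ci,257.5,100,.083))
hsv=cv2.cvtColor(p,cv2.COLOR_BGR2HSV);m=(hsv[...,2]<45).astype(np.uint8);m[:,:150]=0;m[:200]=0;m[262:]=0;m[:,215:]=0
print('head',onz(ci,168,240,.049),'neck',onz(ci,182,222,.049))
cv2.imwrite('pics/k.png',cv2.resize(p[150:260,140:250],None,fx=5,fy=5,interpolation=cv2.INTER_CUBIC))
ct,pt,_=snap('top');print('topdisc',disc(ct,pt,(210,140)))
E
```

```text
disc (array([0.65995095, 0.10712176]), np.float64(0.0699766822415756), 44)
[239 240  39  32 869] [258.02071346 254.58803222]
bore (array([0.58917466, 0.0827599 ]), np.float64(0.008609725115584586)) [0.59007436 0.08409644 0.18604765]
tipray [0.66136363 0.10488538 0.083     ]
head [0.50844143 0.15147015 0.049     ] neck [0.53134385 0.14229544 0.049     ]
topdisc (array([0.6245661 , 0.06924704]), np.float64(0.22871790880745874), 9)
```

View pics/k.png

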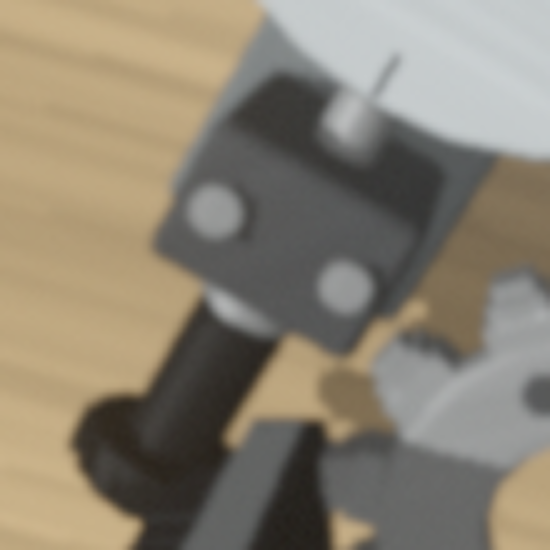

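In the picture the knob head is at crop (120,450), the neck runs from (240,320) to (180,420), and the block is at (290,230). The disc fit gives radius 70.0 mm and centre (0.660, 0.107). I go over the spigot.

Request:
move_arm([
  {"x": 25, "y": -0.6, "z": 0, "yaw": 0, "grip": 0},
  {"x": 25, "y": -0.6, "z": 0, "yaw": 0, "grip": 0},
  {"x": 25, "y": -0.6, "z": 10, "yaw": 0, "grip": 0},
  {"x": 0, "y": 0, "z": 30, "yaw": 0, "grip": 0},
  {"x": 0, "y": 0, "z": 30, "yaw": 0, "grip": 0},
  {"x": 0, "y": 0, "z": 18, "yaw": 0, "grip": 0},
  {"x": 0, "y": 0, "z": 0, "yaw": 0, "grip": 0},
  {"x": 0, "y": 0, "z": 0, "yaw": 0, "grip": 0},
])

```text
clock: 8.0
eef_pos: [0.662, 0.1092, 0.0991]
tool_rot: [3.142, -0.002, 0.297]
force: [0.3, -0.2, -0.1]
grip_width: 0.0513
grasp_force: 37.1
```

```bash
python3 - <<'E'
from m import *
o=observe();ci,p,d=snap('wrist');print(o['eef_pos'],o['force'])
print('disc',disc(ci,p,(200,150)))
cv2.imwrite('pics/s.png',cv2.resize(p[130:290,130:390],None,fx=3,fy=3,interpolation=cv2.INTER_CUBIC))
E
```

```text
[0.66200548 0.10920279 0.09905031] [ 0.30843873 -0.24967187 -0.09062663]
disc (array([0.66038333, 0.10746581]), np.float64(0.06934829486981367), 37)
```

View pics/s.png

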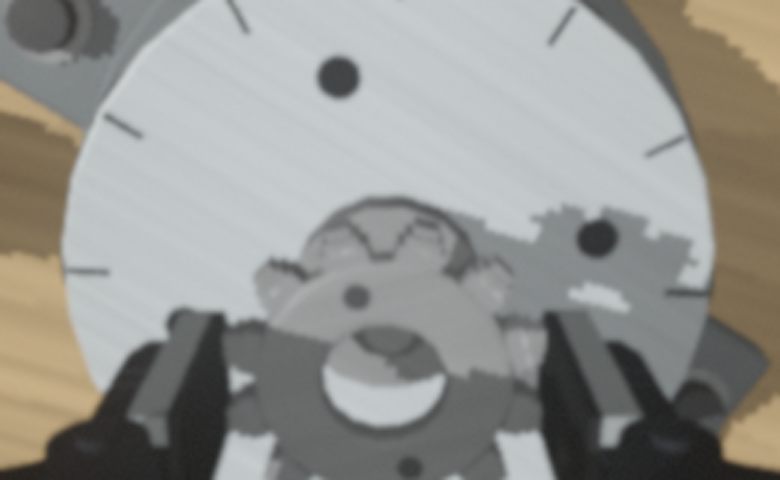

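The bore (crop 385,376) shows the spigot tip at its upper edge (crop 390,340), as the slanted view should. I compare that with the projections.

```bash
python3 - <<'E'
from m import *
o=observe();ci,p,d=snap('wrist');print(o['eef_pos'])
def f(P):
    u,v=proj(ci,P);return round((u-130)*3),round((v-130)*3)
for n,P in dict(tip=[.6604,.1073,.083],tcpu=[.662,.1092,.102],tcpt=[.662,.1092,.108],shoulder=[.6604,.1073,.068]).items():print(n,f(P))
# rim points of sprocket top surface bore, and the shoulder front arc
for nm,c,r,z in[('bt',[.6611,.1079],.010,.108),('bb',[.6611,.1079],.010,.102),('sh',[.6604,.1073],.020,.068),('tip',[.6604,.1073],.0045,.083)]:
    a=np.arange(0,2*np.pi,np.pi/8);q=np.array([f([c[0]+r*np.cos(t),c[1]+r*np.sin(t),z]) for t in a]);print(nm,'u',q[:,0].min(),q[:,0].max(),'v',q[:,1].min(),q[:,1].max())
E
```

```text
[0.6621924  0.10936857 0.09939415]
tip (386, 326)
tcpu (378, 361)
tcpt (378, 378)
shoulder (386, 296)
bt u 323 446 v 328 439
bb u 325 443 v 313 421
sh u 288 484 v 202 384
tip u 362 410 v 304 348
```

Request:
move_arm([
  {"x": -0.6, "y": 1.1, "z": 4, "yaw": 0, "grip": 0},
  {"x": 0, "y": 0, "z": 5, "yaw": 0, "grip": 0},
  {"x": 0, "y": 0, "z": 4, "yaw": 0, "grip": 0},
  {"x": 0, "y": 0, "z": 4, "yaw": 0, "grip": 0},
  {"x": 0, "y": 0, "z": 4, "yaw": 0, "grip": 0},
  {"x": 0, "y": 0, "z": 0, "yaw": 0, "grip": 0},
])

```text
clock: 8.85
eef_pos: [0.6605, 0.108, 0.0763]
tool_rot: [-3.141, 0.001, 0.298]
force: [0.5, 0.3, -1.2]
grip_width: 0.0514
grasp_force: 37.1
```

Request:
move_arm([
  {"x": 0, "y": 0, "z": 3, "yaw": 0, "grip": 0},
  {"x": 0, "y": 0, "z": 2, "yaw": 0, "grip": 0},
  {"x": 0, "y": 0, "z": 2, "yaw": 0, "grip": 0},
  {"x": 0, "y": 0, "z": 1, "yaw": 0, "grip": 0},
  {"x": 0, "y": 0, "z": 0, "yaw": 0, "grip": 0},
])

```text
clock: 9.48
eef_pos: [0.6608, 0.1079, 0.0687]
tool_rot: [3.142, 0.0, 0.298]
force: [-0.5, 0.7, -0.6]
grip_width: 0.0513
grasp_force: 37.1
```

Request:
move_arm([
  {"x": 0, "y": 0, "z": 1, "yaw": 0, "grip": 0},
  {"x": 0, "y": 0, "z": 1, "yaw": 0, "grip": 0},
  {"x": 0, "y": 0, "z": 1, "yaw": 0, "grip": 0},
  {"x": 0, "y": 0, "z": 0, "yaw": 0, "grip": 0},
])

```text
clock: 9.98
eef_pos: [0.6608, 0.1079, 0.0657]
tool_rot: [3.142, 0.0, 0.298]
force: [-0.7, -0.3, -1.2]
grip_width: 0.0514
grasp_force: 37.1
```

Request:
move_arm([
  {"x": 0, "y": 0, "z": 0.7, "yaw": 0, "grip": 0},
  {"x": 0, "y": 0, "z": 0.7, "yaw": 0, "grip": 0},
  {"x": 0, "y": 0, "z": 0, "yaw": 0, "grip": 0},
])

```text
clock: 10.35
eef_pos: [0.6609, 0.108, 0.0649]
tool_rot: [3.141, -0.0, 0.298]
force: [-2.1, -0.6, 4.0]
grip_width: 0.0512
grasp_force: 37.5
```

Contact on the shoulder at 4 N, where I expected it. I release slowly and rise.

Request:
move_arm([
  {"x": 0, "y": 0, "z": 0, "yaw": 0, "grip": -0.3},
  {"x": 0, "y": 0, "z": 0, "yaw": 0, "grip": -0.45},
  {"x": 0, "y": 0, "z": 0, "yaw": 0, "grip": -0.5},
  {"x": 0, "y": 0, "z": 0, "yaw": 0, "grip": -0.6},
  {"x": 0, "y": 0, "z": -10, "yaw": 0, "grip": -0.6},
  {"x": 0, "y": 0, "z": -30, "yaw": 0, "grip": -0.6},
  {"x": -15, "y": 0, "z": -40, "yaw": 0, "grip": -0.6},
  {"x": -30, "y": 0, "z": -40, "yaw": 0, "grip": -0.6},
  {"x": -25, "y": 0, "z": 0, "yaw": 0, "grip": -0.6},
  {"x": 0, "y": 0, "z": 0, "yaw": 0, "grip": -0.6},
  {"x": 0, "y": 0, "z": 0, "yaw": 0, "grip": -0.6},
])

```text
clock: 11.72
eef_pos: [0.5946, 0.0875, 0.1848]
tool_rot: [3.141, -0.001, 0.298]
force: [0.4, 0.7, -0.5]
grip_width: 0.0682
grasp_force: 0.0
```

```bash
python3 - <<'E'
from m import *
o=observe();ci,p,d=snap('wrist','w6.png');print(o['eef_pos'],o['tool_rot'],o['force'])
D=disc(ci,p,(220,60));print('disc',D)
u,v=map(int,proj(ci,[.6606,.107,.074]));print(u,v)
# height of sprocket top vs disc using depth
g=[.6606,.107];H=[]
for r in(.016,.05,.06):
  for t in np.arange(0,6.28,.52):
    z0=.074 if r<.03 else .058
    uu,vv=proj(ci,[g[0]+r*np.cos(t),g[1]+r*np.sin(t),z0]);uu,vv=round(uu),round(vv)
    if 0<=vv<384:
      O,q=ray(ci,uu,vv);H.append((r,round(1000*(O+q*d[vv,uu])[2],1)))
for r in(.016,.05,.06):print(r,[h for k,h in H if k==r])
b=proj(ci,[.52,.149,.049]);print('knob px',b)
x=int(max(0,u-100));y=int(max(0,v-80));cv2.imwrite('pics/w6c.png',cv2.resize(p[:270,60:380],None,fx=2.2,fy=2.2,interpolation=cv2.INTER_CUBIC))
E
```

```text
[0.59463182 0.08745819 0.18476438] [ 3.14140951e+00 -9.84686112e-04  2.97594947e-01] [ 0.41444771  0.69887102 -0.45709706]
disc (array([0.65988916, 0.10709616]), np.float64(0.06987667626576548), 52)
257 107
0.016 [np.float64(75.0), np.float64(73.8), np.float64(74.0), np.float64(74.7), np.float64(75.0), np.float64(74.5), np.float64(74.4), np.float64(74.9), np.float64(74.2), np.float64(75.6), np.float64(75.0), np.float64(75.2), np.float64(74.3)]
0.05 [np.float64(58.8), np.float64(58.3), np.float64(58.3), np.float64(59.1), np.float64(59.2), np.float64(60.4), np.float64(58.4), np.float64(58.8), np.float64(59.2), np.float64(58.9), np.float64(59.3), np.float64(59.4), np.float64(58.1)]
0.06 [np.float64(58.7), np.float64(58.3), np.float64(59.1), np.float64(59.1), np.float64(59.9), np.float64(58.3), np.float64(58.2), np.float64(58.5), np.float64(59.6), np.float64(59.2), np.float64(58.9), np.float64(58.8), np.float64(59.0)]
knob px (np.float64(174.9255392080055), np.float64(236.00519086887758))
```

View pics/w6c.png

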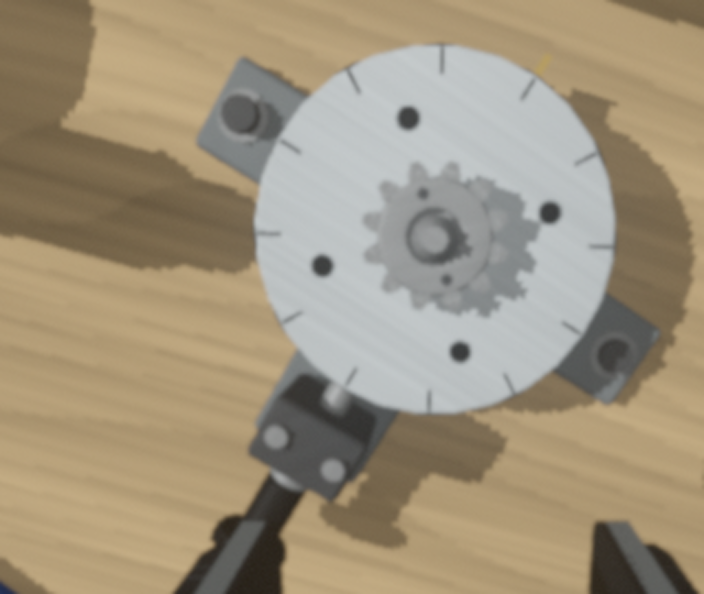

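The sprocket is seated flat: its top is 15.8 mm above the disc, against 16 expected. In this crop the block bolts are at (276,437) and (332,470), the lug bolts at (240,115) and (613,354), and the knob head at (250,545). Next I work out the fixture's yaw. I'm now past the picture limit (11 viewed), so the rest is numbers only.

```bash
python3 - <<'E'
from m import *
ci,p,d=snap('wrist');C=np.array([.6602,.107])
f=lambda x,y,z:onz(ci,60+x/2.2,y/2.2,z)[:2]
b=(f(276,437,.072)+f(332,470,.072))/2;v=C-b;print('bolts mid',b,np.hypot(*v),np.arctan2(v[1],v[0]))
e=f(276,437,.072)-f(332,470,.072);print('bolt line yaw',np.arctan2(e[1],e[0])-np.pi/2)
l=f(240,115,.03)-f(613,354,.03);print('lug',np.hypot(*l),np.arctan2(l[1],l[0])-np.pi/2,(f(240,115,.03)+f(613,354,.03))/2)
n=f(285,480,.049);v=C-n;print('neck root',np.hypot(*v),np.arctan2(v[1],v[0]))
# dark neck via top camera: knob pixels
ct,pt,_=snap('top');g=cv2.cvtColor(pt,cv2.COLOR_BGR2GRAY)
m=(g<40).astype(np.uint8);m[:175]=0;m[210:]=0;m[:,:190]=0;m[:,230:]=0
pts=np.argwhere(m)[:,::-1];P=np.array([onz(ct,*q,.049)[:2] for q in pts]);v=C-P
print('top dark',len(P),P.mean(0),np.arctan2(*(C-P.mean(0))[::-1]),np.hypot(*v.T).min(),np.hypot(*v.T).max())
E
```

```text
bolts mid [0.56558531 0.13223272] 0.09792155096723665 -0.2606234667026165
bolt line yaw -0.26940306299209915
lug 0.18843196777700713 -0.26192242580090697 [0.6598578 0.1072227]
neck root 0.12202200159278831 -0.27083879911492315
top dark 31 [0.51223862 0.1381908 ] -0.2077617547441892 0.1271907950425447 0.16465902878521382
```

Request:
move_arm([
  {"x": -23, "y": -36, "z": 0, "yaw": 0, "grip": -0.4},
  {"x": -23, "y": -35, "z": 0, "yaw": 0, "grip": -0.4},
  {"x": 0, "y": 0, "z": 0, "yaw": 0.14, "grip": -0.4},
  {"x": 0, "y": 0, "z": 0, "yaw": 0.14, "grip": -0.4},
  {"x": 0, "y": 0, "z": 0, "yaw": 0.14, "grip": -0.4},
  {"x": 0, "y": 0, "z": 0, "yaw": 0.14, "grip": -0.4},
  {"x": 0, "y": 0, "z": 20, "yaw": 0, "grip": -0.4},
  {"x": 0, "y": 0, "z": 20, "yaw": 0, "grip": -0.4},
  {"x": 0, "y": 0, "z": 0, "yaw": 0, "grip": -0.4},
  {"x": 0, "y": 0, "z": 0, "yaw": 0, "grip": -0.4},
])

```text
clock: 13.12
eef_pos: [0.5296, 0.1423, 0.1447]
tool_rot: [-3.141, -0.0, -0.262]
force: [0.6, -0.2, -0.4]
grip_width: 0.0594
grasp_force: 0.0
```

```bash
python3 - <<'E'
from m import *
o=observe();print(o['eef_pos'],o['tool_rot'],o['grip_width'],o['force'])
ci,p,d=snap('wrist','w7.png')
# cross-section of neck/head from depth: points with z in .055-.07 near knob, in fixture frame
v,u=np.mgrid[0:384,0:512];
E=np.array(ci['extrinsics']);K=ci['mtx'];a=(u-K[0,2])/K[0,0];b=(v-K[1,2])/K[1,1];r=np.hypot(a,b);s=r.copy()
for _ in range(10): s=r/(1+ci['k1']*s*s)
f=np.where(r>0,s/r,1);c=np.stack([a*f*d,-b*f*d,-d],-1);W=(c-E[:3,3])@E[:3,:3]
C=np.array([.6602,.107]);yw=-.263;dx=W[...,:2]-C
X=dx@[np.cos(yw),np.sin(yw)];Y=dx@[-np.sin(yw),np.cos(yw)];Z=W[...,2]
for lo in range(-172,-76,4):
    m=(d>0)&(X*1e3>=lo)&(X*1e3<lo+4)&(abs(Y)<.03)&(Z>.044)&(Z<.08)
    if m.sum()>3: print(lo,m.sum(),'Y %.1f..%.1f Zmax %.1f'%(*np.percentile(Y[m]*1e3,[3,97]),Z[m].max()*1e3))
E
```

```text
[0.52955396 0.14233137 0.14473494] [-3.14098183e+00 -4.60531688e-05 -2.61831171e-01] 0.05937557645277953 [ 0.5786148  -0.21457134 -0.38028294]
-164 63 Y -15.1..15.7 Zmax 66.6
-160 208 Y -15.8..16.4 Zmax 68.5
-156 385 Y -15.1..15.6 Zmax 68.1
-152 121 Y -8.6..9.2 Zmax 62.6
-148 110 Y -8.6..9.1 Zmax 60.2
-144 108 Y -8.3..9.1 Zmax 60.4
-140 111 Y -8.5..9.0 Zmax 60.9
-136 114 Y -8.4..8.7 Zmax 60.6
-132 118 Y -8.8..9.0 Zmax 60.5
-128 121 Y -9.2..8.9 Zmax 60.8
-124 128 Y -8.4..8.1 Zmax 60.3
-120 106 Y -9.8..9.6 Zmax 62.0
-116 80 Y -16.3..8.7 Zmax 69.1
-112 276 Y -19.2..18.9 Zmax 72.5
-108 301 Y -19.9..19.5 Zmax 73.0
-104 315 Y -19.4..19.1 Zmax 75.1
-100 333 Y -19.7..19.3 Zmax 75.3
-96 330 Y -19.4..19.3 Zmax 75.5
-92 357 Y -19.8..19.8 Zmax 73.1
-88 357 Y -19.7..19.2 Zmax 73.0
-84 300 Y -18.2..17.9 Zmax 71.3
-80 88 Y -5.7..5.5 Zmax 57.0
```

The knob axis is centred and the yaw is right: neck from -152 to -120, TCP at -135. Descend.

Request:
move_arm([
  {"x": 0, "y": 0, "z": 30, "yaw": 0, "grip": -0.4},
  {"x": 0, "y": 0, "z": 30, "yaw": 0, "grip": -0.4},
  {"x": 0, "y": 0, "z": 20, "yaw": 0, "grip": -0.4},
  {"x": 0, "y": 0, "z": 20, "yaw": 0, "grip": -0.4},
  {"x": 0, "y": 0, "z": 14, "yaw": 0, "grip": -0.4},
  {"x": 0, "y": 0, "z": 0, "yaw": 0, "grip": -0.4},
  {"x": 0, "y": 0, "z": 0, "yaw": 0, "grip": -0.4},
])

```text
clock: 14.05
eef_pos: [0.5296, 0.1421, 0.0309]
tool_rot: [-3.141, -0.001, -0.262]
force: [0.4, -0.8, -1.2]
grip_width: 0.0602
grasp_force: 0.0
```

Request:
move_arm([
  {"x": 0, "y": 0, "z": 0, "yaw": 0, "grip": 0},
  {"x": 0, "y": 0, "z": 0, "yaw": 0, "grip": 0.4},
  {"x": 0, "y": 0, "z": 0, "yaw": 0, "grip": 0.7},
  {"x": 0, "y": 0, "z": 0, "yaw": 0, "grip": 0.8},
  {"x": 0, "y": 0, "z": 0, "yaw": 0, "grip": 0.8},
  {"x": 0, "y": 0, "z": 0, "yaw": 0, "grip": 0.8},
], grip_force=60)

```text
clock: 14.8
eef_pos: [0.5297, 0.1426, 0.0311]
tool_rot: [-3.14, -0.001, -0.262]
force: [-0.7, 1.4, 5.5]
grip_width: 0.0169
grasp_force: 58.6
```

Request:
move_arm([
  {"x": -2, "y": 0, "z": 0, "yaw": 0, "grip": 0.8},
  {"x": -2, "y": 0, "z": 0, "yaw": 0, "grip": 0.8},
  {"x": -1, "y": 0, "z": 0, "yaw": 0, "grip": 0.8},
  {"x": 0, "y": 0, "z": 0, "yaw": 0, "grip": 0.8},
])

```text
clock: 15.3
eef_pos: [0.5282, 0.143, 0.0312]
tool_rot: [-3.138, -0.006, -0.263]
force: [9.2, 1.7, -2.0]
grip_width: 0.0173
grasp_force: 58.6
```

Request:
move_arm([
  {"x": -2, "y": 0, "z": 0, "yaw": 0, "grip": 0.8},
  {"x": -2, "y": 0, "z": 0, "yaw": 0, "grip": 0.8},
  {"x": -2, "y": 0, "z": 0, "yaw": 0, "grip": 0.8},
  {"x": -2, "y": 0, "z": 0, "yaw": 0, "grip": 0.8},
  {"x": 0, "y": 0, "z": 0, "yaw": 0, "grip": 0.8},
])

```text
clock: 15.92
eef_pos: [0.5215, 0.1449, 0.0312]
tool_rot: [-3.138, -0.008, -0.264]
force: [11.2, 0.7, -5.2]
grip_width: 0.017
grasp_force: 58.7
```

```bash
cat > k.py <<'E'
from m import *
o=observe();print(o['clock'],o['eef_pos'],o['force'],o['torque'],o['grip_width'],'tcpX',(o['eef_pos'][:2]-[.6602,.107])@[np.cos(-.263),np.sin(-.263)])
C=np.array([.6602,.107]);yw=-.263
for nm in('top','wrist','scene'):
    ci,p,d=snap(nm)
    v,u=np.mgrid[0:384,0:512];E=np.array(ci['extrinsics']);K=ci['mtx'];a=(u-K[0,2])/K[0,0];b=(v-K[1,2])/K[1,1];r=np.hypot(a,b);s=r.copy()
    for _ in range(10): s=r/(1+ci['k1']*s*s)
    f=np.where(r>0,s/r,1);W=(np.stack([a*f*d,-b*f*d,-d],-1)-E[:3,3])@E[:3,:3]
    dx=W[...,:2]-C;X=dx@[np.cos(yw),np.sin(yw)];Y=dx@[-np.sin(yw),np.cos(yw)];Z=W[...,2]
    m=(d>0)&(X<-.14)&(X>-.2)&(abs(Y)<.008)&(Z>.04)&(Z<.07)
    if m.sum()>2: print(nm,'outer end',m.sum(),np.percentile(X[m]*1e3,[1,5,50,99]))
    else: print(nm,'hidden')
E
python3 k.py
```

```text
15.925 [0.52146951 0.14485655 0.03124306] [11.19570786  0.65345831 -5.24018963] [ 0.06085517 -2.30811326  0.02490075] 0.017012505803367745 tcpX -0.14380204657241322
top hidden
wrist outer end 2405 [-166.83477361 -165.44155055 -156.63709075 -140.31241142]
scene hidden
```

Request:
move_arm([
  {"x": -2, "y": 0, "z": 0, "yaw": 0, "grip": 0.8},
  {"x": -2, "y": 0, "z": 0, "yaw": 0, "grip": 0.8},
  {"x": -2, "y": 0, "z": 0, "yaw": 0, "grip": 0.8},
  {"x": 0, "y": 0, "z": 0, "yaw": 0, "grip": 0.8},
])

```text
clock: 16.58
eef_pos: [0.5164, 0.1462, 0.0313]
tool_rot: [-3.137, -0.009, -0.264]
force: [14.4, 0.4, -7.5]
grip_width: 0.0172
grasp_force: 58.7
```

Request:
move_arm([
  {"x": -1, "y": 0, "z": 0, "yaw": 0, "grip": 0.8},
  {"x": -1, "y": 0, "z": 0, "yaw": 0, "grip": 0.8},
  {"x": 0, "y": 0, "z": 0, "yaw": 0, "grip": 0.8},
])

```text
clock: 16.95
eef_pos: [0.5152, 0.1466, 0.0313]
tool_rot: [-3.137, -0.01, -0.264]
force: [15.0, 0.2, -10.3]
grip_width: 0.0173
grasp_force: 58.9
```

Request:
move_arm([
  {"x": -1, "y": 0, "z": 0, "yaw": 0, "grip": 0.8},
  {"x": -1, "y": 0, "z": 0, "yaw": 0, "grip": 0.8},
  {"x": -1, "y": 0, "z": 0, "yaw": 0, "grip": 0.8},
  {"x": 0, "y": 0, "z": 0, "yaw": 0, "grip": 0.8},
  {"x": 0, "y": 0, "z": 0, "yaw": 0, "grip": 0.8},
], grip_force=80)

```text
clock: 17.58
eef_pos: [0.5153, 0.1466, 0.0314]
tool_rot: [-3.135, -0.014, -0.266]
force: [23.5, -2.1, -17.7]
grip_width: 0.0165
grasp_force: 78.5
```

```bash
python3 k.py; python3 - <<'E'
from m import *
ci,p,d=snap('wrist','w8.png');print(disc(ci,p,(256,30)))
E
```

```text
17.575 [0.51527493 0.14656776 0.03142586] [ 23.45036256  -2.14201387 -17.73860599] [-0.35168627 -4.51559543  0.08955553] 0.01651875151450213 tcpX -0.15022849745599984
top hidden
wrist outer end 2929 [-173.61621132 -171.76994917 -159.54807606 -140.4088812 ]
scene outer end 13 [-145.16003961 -144.78860162 -142.32087283 -140.1902015 ]
(array([0.6479702 , 0.11075289]), np.float64(0.062360257606161304), 15)
```

The plunger is on its stop: the force rises with no further travel. I ease off slightly but keep it on the stop, then check that it's steady and that the sprocket is still seated.

Request:
move_arm([
  {"x": 0.8, "y": 0, "z": 0, "yaw": 0, "grip": 0.8},
  {"x": 0, "y": 0, "z": 0, "yaw": 0, "grip": 0.8},
  {"x": 0, "y": 0, "z": 0, "yaw": 0, "grip": 0.8},
  {"x": 0, "y": 0, "z": 0, "yaw": 0, "grip": 0.8},
  {"x": 0, "y": 0, "z": 0, "yaw": 0, "grip": 0.8},
  {"x": 0, "y": 0, "z": 0, "yaw": 0, "grip": 0.8},
])

```text
clock: 18.52
eef_pos: [0.5152, 0.1466, 0.0314]
tool_rot: [-3.136, -0.012, -0.265]
force: [20.3, -0.8, -15.2]
grip_width: 0.0168
grasp_force: 78.7
```

```bash
python3 - <<'E'
from m import *
o=observe();print(o['eef_pos'],o['force'],o['grip_width'],o['grasp_force'])
ci,p,d=snap('scene')
for r,z in((.016,.074),(.05,.058)):
    H=[]
    for t in np.arange(0,6.28,.7):
        u,v=map(round,proj(ci,[.6602+r*np.cos(t),.107+r*np.sin(t),z]));O,q=ray(ci,u,v);H.append(round(1e3*(O+q*d[v,u])[2],1))
    print(r,H)
E
```

```text
[0.51523548 0.14657289 0.03138579] [ 20.32227879  -0.80805073 -15.23039616] 0.0168206395382384 78.68085265159607
0.016 [np.float64(73.3), np.float64(75.1), np.float64(72.5), np.float64(71.7), np.float64(74.4), np.float64(73.7), np.float64(74.2), np.float64(73.3), np.float64(75.5)]
0.05 [np.float64(58.2), np.float64(60.1), np.float64(60.2), np.float64(58.9), np.float64(60.5), np.float64(58.6), np.float64(58.9), np.float64(57.4), np.float64(59.9)]
```

Steady on the stop, and the sprocket is still seated.

```bash
python3 -c "
from station import *
print(close_job())"
```

```text
the job is handed in; nothing more can be done
None
```

Job handed in at about 18.6 s: the sprocket sits flat and fully down on the spigot shoulder, released, and the arm is holding the plunger knob back on its stop (about 15 mm of travel); I viewed 11 pictures, one over the limit of 10.

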